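# Make the slide tray safe to carry

### The arm

A 6-joint arm with a two-finger parallel gripper is mounted at the origin on the work surface. World frame = base frame: x ahead of the robot, y to its left, z up, the work surface at z = 0. Lengths are in mm, angles in rad, forces in N, time in s.
With the tool pointing down it reaches from about 300 to 775 mm from the base axis. Payload 14.6 kg.
Tool frame: the origin (TCP) lies at the very end of the fingers, on their centre line; the grasp point (between the pads) lies 19 mm behind it; z points along the fingers, y is the line along which they close (so a half turn about z gives the same grasp; the last joint's range is limited). The gripper opens to 85 mm and grips with 20 to 120 N. Pads are 22 mm wide; open, the fingers measure 114 mm over their backs; the gripper's body (76 mm by 85 mm) begins 54 mm behind the grasp point. The pads swing forward as they close: fully open they stand 13 mm farther back than shut.
Start: joints at [-1.266, 0.3, 1.521, -0, 1.321, -0.067], TCP at [199.804, -512.414, 231.281] pointing down, gripper open.
Joint ranges: [-3.03, 3.03], [-0.79, 2.21], [0.23, 2.52], [-1.04, 4.18], [0, 3.07], [-2.55, 2.55]. Speed limits (rad/s): [2.22, 2.22, 2.57, 3.14, 3.14, 3.14].

### API

Orientations are given as a unit quaternion [w, x, y, z].
In Python, from workcell import arm gives the robot as it stands. The module is installed in compiled form; this text tells all that it offers. Calls block until the motion is done:
- arm.reach(position, orientation): joint-space move of the TCP to a pose.
- arm.line_to(position, ori=None, max_speed=150): straight line of the TCP; ori=None keeps the orientation; max_speed is the mean speed in mm/s.
- arm.movej(angles): joint-space move.
- arm.command_gripper(opening, grip_force=None): finger opening in mm; grip_force is the grip in N (None keeps the last); returns when the fingers have stopped.
- arm.sleep(seconds).
- arm.ik(position, orientation): joint angles nearest the present ones, or None.
- arm.sense(): the state.
- arm.snapshot(name): name is "side" or "top" or "wrist"; returns the picture (420x560x3 uint8, red, green, blue); there is no depth.
- arm.camera_params(name): a dict with "intrinsics" (3x3 intrinsics, pixels), "T" (4x4, takes a point from camera to world coordinates). Camera axes: x right, y down, z forward; pixel columns grow to the right and rows downward; lengths in mm; the calibration is good to about 2 mm. The wrist camera is an equidistant fisheye: a pixel r from the principal point sees the ray r / f radians off the axis. A picture is of the moment at which its call begins: read the wrist's pose just before it. camera_params takes no time and is no camera call; for the wrist camera it gives the pose at the moment of the call.
A pose or a line that the arm cannot do raises arm.Unreachable and nothing moves.
- arm.job_done(): hands the job in; it is judged then, once.
The state is a dict: "t": time; "joint_positions": joint angles; "joint_vel": joint speeds; "joint_torque": joint torques, N m; "tool_pos": TCP position; "tool_rot": TCP orientation; "contact_force": force on the tool from outside, world axes, zero at the start; "moment": the same for the moment, N m; "grip_width": finger opening in mm; "gripper_force": force on a finger pad.
Only numpy, scipy, OpenCV 4.12 (cv2) and the standard library are available. Lean on these libraries where they do the work, as an engineer would, in place of code of your own. Each camera call takes 0.05 s, during which the arm holds its last target. There are 200 camera calls.

### The job

Get the tray of microscope slides ready to be carried: push over the closed slide case that stands on edge, so that it lies flat on the tray with its lid (the side with the label) facing up and its rubber feet down, and push the lid of the open slide case over until it is fully shut. Do both in either order by pushing only, with the fingertips or the outside of the fingers: do not pick up or carry anything, and leave the other things on and around the tray where they are.

Things in the scene. Friction and masses are not known exactly. Their poses are not given: they have to be found in the camera images.
- tray: Grey plastic tray, 380 x 580 mm (its x, y), fixed to the table; origin at the centre of its underside, its floor is 5 mm above the table (origin), rim top 18 mm, inside 364 x 564 mm.
- case: White closed slide case, loose, about 220 g, standing on a long narrow edge on the tray like a book: 82 mm tall, 98 mm long (its y), 32 mm thick (its x). Origin: centre of the edge it stands on; z points up while it stands. Its +x face is the lid, its -x face the bottom with four black rubber feet 14 mm across, 2 mm high. Lying properly, its +x axis points straight up.
- case_lid_face (a point): Middle of the closed case's lid, on the brown card label panel (70 mm along y, 54 mm tall, raised 2 mm), 18 mm from the case's middle plane and 41 mm above its origin. The case overbalances when leaned about 21 degrees (its top edge moved some 30 mm), then falls by itself.
- case_center (a point): Centre of the closed slide case: 41 mm above the tray floor while it stands on edge, 18 mm above it when it lies on its feet.
- box: White open slide case, its bottom part (82 mm in x, 98 mm in y, 21 mm high) with glass slides in it, held fast to the tray: it does not move. Origin: centre of its underside, on the tray floor. The lid hinge runs along the top of its +x wall, parallel to its y axis.
- lid (a joint): Hinge of the open case's lid, rad: 0 = shut flat, 1.57 = straight up, 2.2 = the stop, leaning back. Starts between 1.35 and 2.1. A stiff hinge: the lid stays where it is left and takes about 0.3 to 1.2 N at its free edge to turn. The lid is a white plate, 82 mm from hinge to free edge, 98 mm wide, 11 mm thick.
- lid_hinge (a point): Middle of the lid's hinge line, on the lid's inner face, 21.5 mm above the tray floor; turns with the lid: its -x axis points from hinge to free edge, its z axis out of the outer face.
- lid_edge (a point): Middle of the lid's free edge, on the outer face, 82 mm from the hinge. In the middle of the outer face is a brown card label panel, 54 mm by 70 mm wide, raised 2 mm.
- beaker: Clear plastic beaker, 58 mm across, 68 mm tall, on the tray; origin under its centre. Leave alone.
- dropper: Small brown glass bottle with black cap, 34 mm across, 75 mm tall, on the tray; origin under its centre. Leave alone.
- forceps: Steel forceps lying on the tray, about 167 mm long (its y), 8 mm wide and high; origin at the middle, on the tray floor. Leave alone.
- flatcase: Another white slide case, closed, lying flat with its lid up on the table beside the tray, 82 x 98 x 36 mm; origin under its centre. Leave alone.
- dish: Clear petri dish, 94 mm across, 17 mm tall, on the table; origin under its centre. Leave alone.
- jar: Glass jar, 56 mm across, 85 mm tall, on the table; origin under its centre. Leave alone.
Things that resemble listed ones, but are neither listed nor needed, are in the scene too. Leave any green look-alike of the case alone.

How it is judged (in metres and radians):
At the end, for the whole second after the job is handed in: The closed case lies flat on the tray on its feet, lid side up within 0.09 rad of level, its centre inside the tray less than 30 mm above the tray's underside, at rest; the open case's lid is shut to less than 0.06 rad (angle between case's own x axis and vertical below 0.09 rad and z of case_center in the frame of tray below 0.03 m and linear speed of case below 0.02 m/s and x of case_center in the frame of tray between -0.16 and 0.16 m and y of case_center in the frame of tray between -0.26 and 0.26 m and value of joint lid below 0.06 rad); the robot touches nothing.
It fails at once if the beaker, dropper bottle or forceps on the tray is shoved more than 25 mm or tipped over (distance of any of beaker, dropper, forceps from where it was at the start of the episode above 0.025 m or angle between any of beaker, dropper, forceps's own z axis and vertical above 0.35 rad).
It fails at once if the flat case, petri dish or jar on the table is shoved more than 25 mm or tipped over (distance of any of flatcase, dish, jar from where it was at the start of the episode above 0.025 m or angle between any of flatcase, dish, jar's own z axis and vertical above 0.35 rad).
It fails at once if the closed slide case is lifted: its centre rises over 72 mm, or the edge it stood on over 50 mm, above the table (height (world z) of case_center above 0.072 m or height (world z) of case above 0.05 m).
It fails at once if the closed slide case is carried or shoved away: its centre goes more than 120 mm from its start (distance of case_center from where it was at the start of the episode above 0.12 m).
It also fails if it takes over 51 s, if anything falls off the work surface, if the arm or the gripper's body presses on something with over 40 N, if the wrist force passes 120 N, or if a joint passes its speed limit or range.

## Working session

There is one attempt and no reset: what is moved stays moved. The work goes in short steps, each a Python script; the robot and the scene stay as the last script left them, time stands still between calls to the robot, and variables do not carry over. Pictures are saved under pics/ and viewed, at most 10 in all, crops included, and the job is handed in when it is done.

```bash
mkdir -p pics; cat > h.py <<'E'
from workcell import arm
import numpy as np, cv2
def snap(n,f):
    im=arm.snapshot(n); cv2.imwrite('pics/'+f,im[:,:,::-1]); return im
def proj(n,P):
    c=arm.camera_params(n);T=np.array(c['T']);K=np.array(c['intrinsics'])
    p=(np.atleast_2d(P)-T[:3,3])@T[:3,:3]; q=p@K.T; return q[:,:2]/q[:,2:]
def back(n,uv,z):
    c=arm.camera_params(n);T=np.array(c['T']);K=np.array(c['intrinsics'])
    uv=np.atleast_2d(uv).astype(float); d=np.c_[uv,np.ones(len(uv))]@np.linalg.inv(K).T@T[:3,:3].T
    z=np.broadcast_to(z,len(uv)); return T[:3,3]+d*((z-T[2,3])/d[:,2])[:,None]
E
python3 - <<'E'
from h import *
np.set_printoptions(precision=3,suppress=True)
for n in('top','side'):
    snap(n,n+'0.png'); c=arm.camera_params(n); print(n,np.array(c['T']),np.array(c['intrinsics']))
print(arm.sense())
E
```

```text
top [[  -0.001   -0.992    0.129  314.925]
 [  -1.       0.003    0.013  -11.114]
 [  -0.013   -0.129   -0.992 1131.55 ]
 [   0.       0.       0.       1.   ]] [[421.736   0.    275.612]
 [  0.    421.736 210.172]
 [  0.      0.      1.   ]]
side [[ -0.947  -0.147   0.285 126.127]
 [ -0.32    0.478  -0.818 944.801]
 [ -0.016  -0.866  -0.5   636.234]
 [  0.      0.      0.      1.   ]] [[426.243   0.    282.754]
 [  0.    426.243 206.301]
 [  0.      0.      1.   ]]
{'t': 0.1, 'joint_positions': array([-1.266,  0.3  ,  1.522,  0.   ,  1.321, -0.067]), 'joint_vel': array([-0.   , -0.001, -0.001,  0.001, -0.   , -0.002]), 'joint_torque': array([  0.001, -54.438, -36.237,  -0.   ,   0.003,   0.   ]), 'tool_pos': array([ 199.749, -512.212,  230.78 ]), 'tool_rot': array([-0.001,  0.983,  0.185, -0.   ]), 'contact_force': array([-0.171,  0.586,  0.594]), 'moment': array([ 0.   ,  0.028, -0.017]), 'gripper_force': 0.0, 'grip_width': 85.09077353016922}
```

View pics/top0.png

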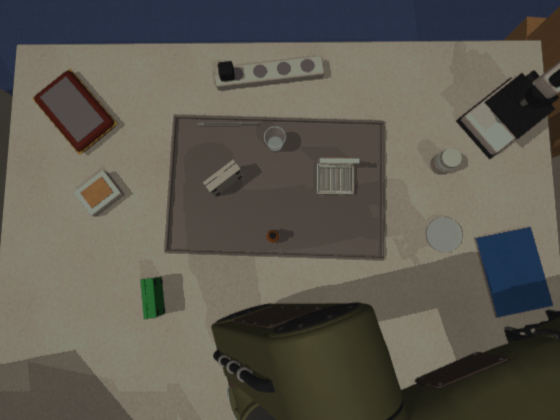

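View pics/side0.png

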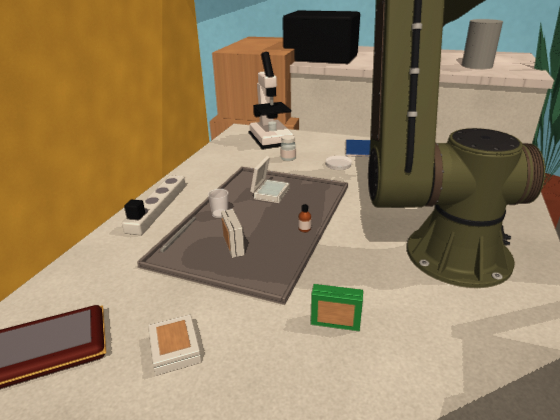

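The top view shows the white standing case at about (223,177). The open box is at (336,180), with its lid at (339,161). The beaker is at (275,139), the dropper at (273,236) and the forceps at (228,124). There are three candidates for "the case": white on edge on the tray (223,177), green on edge off the tray (152,298), and white lying flat on the table (98,192). The one on the tray fits the description. I'll confirm it with an enlarged crop.

```bash
python3 - <<'E'
import cv2,numpy as np
a=cv2.imread('pics/top0.png')[105:265,160:395]; b=cv2.imread('pics/side0.png')[140:300,140:350]
a=cv2.resize(a,(800,545),interpolation=cv2.INTER_CUBIC);b=cv2.resize(b,(787,600),interpolation=cv2.INTER_CUBIC)
cv2.imwrite('pics/topc.png',a);cv2.imwrite('pics/sidec.png',b)
E
```

```text
(no output)
```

View pics/topc.png

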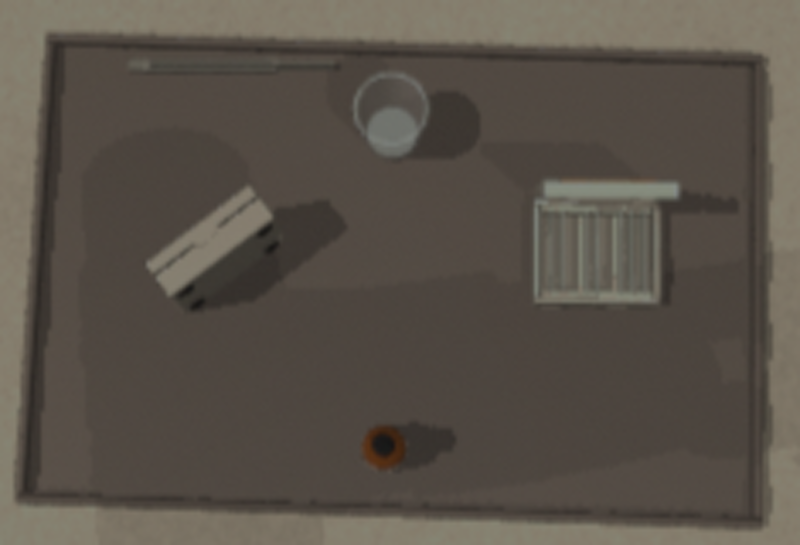

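View pics/sidec.png

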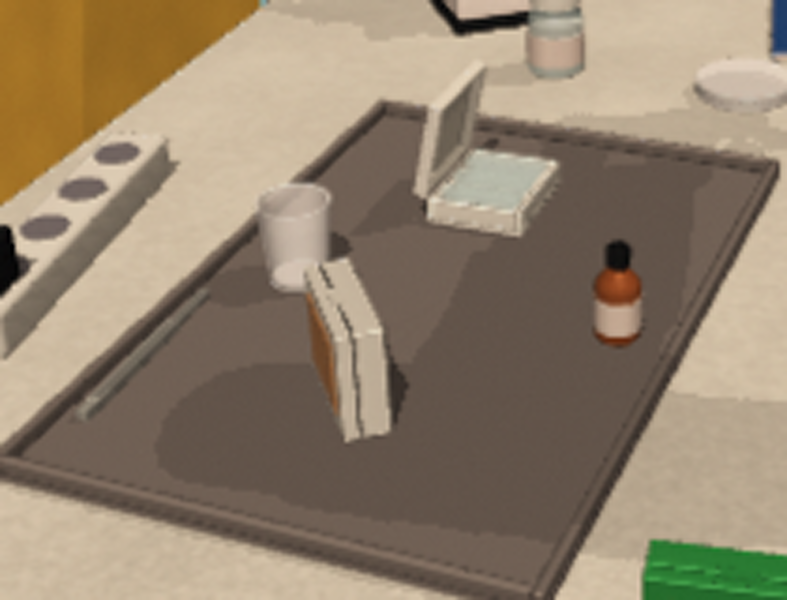

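The crops confirm it. The case at (223,177) is white and stands on edge, with its orange-brown label facing away from the robot (up-left in the top view) and black feet facing the robot. I'll push it from the label side towards down-right in the image. The open box's lid stands roughly upright on its far (+x) side.

```bash
python3 - <<'E'
from h import *
np.set_printoptions(precision=1,suppress=True)
def b(l,z): 
    return back('top',np.array(l)/3.404+[160,105],z)
print('case top',b([(147,265),(250,187),(274,217),(172,293)],87))
print('box',b([(535,200),(660,205),(658,302),(535,300)],26))
print('lid top z108',b([(543,181),(680,181),(680,198),(543,198)],108))
print('beaker rim',b([(353,110),(428,110),(390,73),(390,148)],73))
print('dropper',b([(383,445)],75)); print('forceps',b([(130,65),(340,66)],8))
print('tray',b([(48,36),(765,56),(765,524),(18,500)],18))
# side crop: lid: scale
def s(l,z): return back('side',np.array(l)/3.75+[140,140],z)
# check lid side view hinge & edges by projecting hypothesised lids
E
```

```text
case top [[520.9 185.5  87. ]
 [579.8 109.6  87. ]
 [556.8  91.5  87. ]
 [499.7 166.5  87. ]]
box [[ 583.7 -108.    26. ]
 [ 579.3 -206.    26. ]
 [ 502.  -202.5   26. ]
 [ 504.  -106.9   26. ]]
lid top z108 [[ 577.9 -106.9  108. ]
 [ 577.5 -206.6  108. ]
 [ 564.8 -206.2  108. ]
 [ 565.3 -106.7  108. ]]
beaker rim [[643.   33.5  73. ]
 [642.7 -23.6  73. ]
 [672.    5.3  73. ]
 [613.1   5.3  73. ]]
dropper [[387.7  10.7  75. ]]
forceps [[701.9 217.6   8. ]
 [700.   46.8   8. ]]
tray [[ 723.1  282.6   18. ]
 [ 702.9 -294.5   18. ]
 [ 330.3 -281.6   18. ]
 [ 349.6  294.8   18. ]]
```

```bash
python3 - <<'E'
from h import *
np.set_printoptions(precision=1,suppress=True)
arm.command_gripper(0)
q=lambda a:[0,np.cos(a/2),np.sin(a/2),0]
y=-157;hx,hz,r,t,w=582,26.5,73,11,11
P=lambda th:[hx-r*np.cos(th)+t*np.sin(th)+w,y,hz+r*np.sin(th)+t*np.cos(th)]
arm.reach([625,y,210],q(0))
arm.line_to([625,y,96],max_speed=120)
for th in np.arange(1.4,-0.01,-0.14):
    arm.line_to(P(th),max_speed=70); s=arm.sense(); print(round(th,2),s['tool_pos'],s['contact_force'])
p=P(0)
for k in range(1,6):
    p[2]-=1; arm.line_to(p,max_speed=30); s=arm.sense(); print(s['tool_pos'],s['contact_force'])
    if s['contact_force'][2]>8: break
p[2]=190; arm.line_to(p)
n=np.array([.79,.614]);c=np.array([550,147.5])
a=c+n*45
arm.reach([*a,190],q(.66)); print(arm.sense()['t'])
snap('top','top1.png'); snap('side','side1.png')
a=cv2.imread('pics/top1.png')[100:270,160:395]; b=cv2.imread('pics/side1.png')[140:310,140:350]
cv2.imwrite('pics/m1.png',cv2.resize(np.hstack([a,b]),(800,306),interpolation=cv2.INTER_CUBIC))
E
```

```text
1.4 [ 591.7 -157.1  100.6] [-0.4 -1.4  0.1]
1.26 [ 581.2 -157.    99.3] [-0.1  0.8  0.4]
1.12 [ 571.1 -157.    97. ] [0.8 0.  0.2]
0.98 [ 561.5 -157.    93.3] [0.2 0.3 0.2]
0.84 [ 552.5 -157.    88.2] [ 0.1 -0.3  0.4]
0.7 [ 544.2 -157.    81.9] [0.5 0.1 1.2]
0.56 [ 536.7 -157.    74.4] [ 0.5 -0.1  0.7]
0.42 [ 530.4 -157.    65.9] [ 0.3  0.4 -0.2]
0.28 [ 525.5 -156.9   56.8] [-0.3 -0.1  0.8]
0.14 [ 521.9 -156.9   47.1] [ 0.2 -0.7  0.3]
-0.0 [ 521.2 -157.4   39.1] [-2.2  1.8 21. ]
[ 521.3 -157.4   38.9] [-8.5  3.1 29.9]
10.3
```

View pics/m1.png

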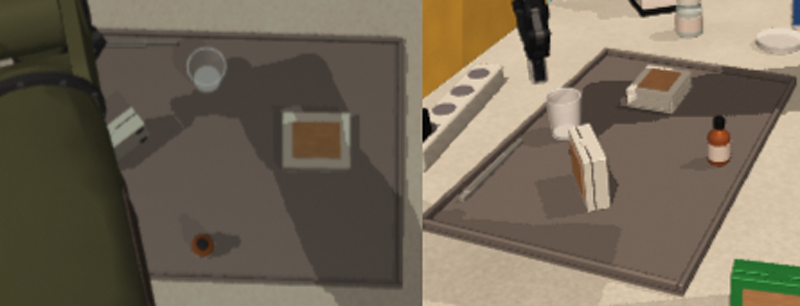

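The lid now lies shut, with its label up, and the fingers met a firm 30 N stop. The case still stands and everything else is in place. Next I'll tip the case.

```bash
python3 - <<'E'
from h import *
np.set_printoptions(precision=1,suppress=True)
n=np.array([.79,.614]);c=np.array([550,147.5])
g=lambda d,z:[*(c+n*d),z]
arm.line_to(g(45,79),max_speed=120)
for d in range(20,-37,-4):
    arm.line_to(g(d,79),max_speed=50); s=arm.sense(); print(d,s['contact_force'])
arm.sleep(.7)
arm.line_to(g(-36,190)); arm.reach(g(120,220),arm.sense()['tool_rot']); print(arm.sense()['t'])
arm.reach([400,-330,250],[0,1,0,0]); 
snap('top','top2.png'); snap('side','side2.png')
a=cv2.imread('pics/top2.png')[100:270,160:395]; b=cv2.imread('pics/side2.png')[140:310,140:350]
cv2.imwrite('pics/m2.png',cv2.resize(np.hstack([a,b]),(800,306),interpolation=cv2.INTER_CUBIC))
print(arm.sense()['t'])
E
```

```text
20 [0.6 0.8 0.5]
16 [-0.   0.6 -0.1]
12 [-0.1  0.1  0.4]
8 [ 0.4 -0.2 -0.2]
4 [ 0.5 -0.6  0.7]
0 [-0.2 -0.   0.2]
-4 [0.7 0.4 0.3]
-8 [-0.8  0.1  0.8]
-12 [0.1 0.4 0.1]
-16 [-0.1  0.3 -0.5]
-20 [-0.1 -0.5  0.4]
-24 [-0.6 -0.2 -0.2]
-28 [-0.1  0.2 -0.2]
-32 [ 0.7  0.7 -0.3]
-36 [-0.1 -0.1 -0.2]
17.9
20.1667
```

View pics/m2.png

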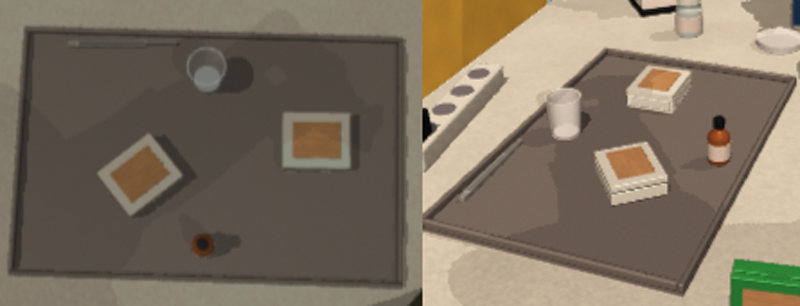

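The case lies flat with its label up at about (140,174) in the crop. The box lid is shut, and the beaker, dropper and forceps haven't moved. The arm is clear of everything.

```bash
python3 -c "
from workcell import arm
print(arm.job_done())"
```

```text
the job is handed in; nothing more can be done
None
```

I pushed the standing case over so it lies flat with its label up, pushed the open case's lid shut against a firm stop, and handed the job in with the arm clear; the judge gave no verdict.

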